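# Load the light-proof case and seat its sliding hatch

### The job

Put the amber bottle with the red cap upright into the open cell of the white storage case, setting it down without dropping or tipping it. Then push the blue sliding hatch gently along its track, past its spring catch, until it is fully home against the frame and stays shut by itself. Do not slam or force the hatch, and leave the two white bottles where they stand.

Things in the scene. Friction and masses are not known exactly. Their poses are not given: they have to be found in the camera images.
- amber_bottle: the brown glass bottle with a red screw cap, loose, 180 g: body 52 mm across and 99 mm high, cap 32 mm across above it up to 110 mm; origin at the centre of its underside, z up
- bottle_teal: bystander: white bottle with white cap, 60 mm across, 125 mm high; origin at the centre of its underside
- bottle_navy: bystander: white bottle with blue cap, 48 mm across, 100 mm high; origin at the centre of its underside
- case: white storage case fixed to the worktop, 170 mm (x) by 305 mm (y from -160 to +145 mm) by 125 mm high; origin on the worktop, its x axis points away from the robot at yaw 0. The half at -y is the open-topped cell for the bottle, the half at +y has a fixed top. Aluminium rails along both long sides rise to 140 mm; a dark catch housing on the -x rail at y = -6 mm rises to 152 mm
- cell_floor (a point): middle of the cell's floor, on its upper face, 8 mm above the worktop; axes as the case. The cell is 154 mm (x) by 142 mm (y) inside and 127 mm high to the top of its track, with 138 mm clear in x between the rails; the hatch leaves at least 110 mm of it open in y
- pull_top (a point): middle of the top of the hatch's dark upright pull bar, 167 mm above the worktop; the bar is 70 mm (case x) by 12 mm (case y) and rises 34 mm from the blue hatch plate, whose upper face is 133 mm above the worktop. With the hatch at joint value h it stands at x = 0, y = -40 mm + h in the case's frame
- hatch (a joint): opening of the blue hatch in m: 0 home on a rigid stop at the case's -y end, 0.14 open; closes toward case -y. Sliding takes 1 to 3 N; in the last 11 mm a spring catch and then a rubber seal resist, 11 to 15 N at most; the force falls by 3 N or more as the catch gives way. From 2 mm before home it draws itself in; short of that it stays ajar. Push with less than 20 N, slower than 0.25 m/s
Not all that is in view belongs to the job. Leave any green look-alike of the amber_bottle alone.

How it is judged (in metres and radians):
On the way:
1. the amber bottle stands upright on the floor of the open cell, let go (z of amber_bottle in the frame of cell_floor between -0.003 and 0.006 m and x of amber_bottle in the frame of cell_floor between -0.06 and 0.06 m and y of amber_bottle in the frame of cell_floor between -0.06 and 0.06 m and angle between amber_bottle's own z axis and vertical below 0.1 rad and contact force between the fingers and amber_bottle below 0.1 N), for 0.2 s.
At the end, for the whole second after the job is handed in: the hatch is home within 2 mm, at rest and holding by itself, and the amber bottle stands at rest on the floor of the cell below it, upright within 0.1 rad (value of joint hatch below 0.002 m and velocity of joint hatch between -0.01 and 0.01 m/s and z of amber_bottle in the frame of cell_floor between -0.003 and 0.006 m and horizontal distance between amber_bottle and cell_floor below 0.085 m and angle between amber_bottle's own z axis and vertical below 0.1 rad and linear speed of amber_bottle below 0.02 m/s); the robot touches nothing.
It fails at once if the hatch is pushed with more than 20 N (contact force between any of the arm, the fingers, amber_bottle and hatch above 20 N).
It fails at once if the hatch is slammed (faster than 0.25 m/s before it reaches the catch) (value of joint hatch above 0.012 m and velocity of joint hatch below -0.25 m/s).
It fails at once if the amber bottle is dropped (contact force between the fingers and amber_bottle below 0.01 N and linear speed of amber_bottle above 0.5 m/s).
It fails at once if the amber bottle is tipped by more than 0.6 rad (angle between amber_bottle's own z axis and vertical above 0.6 rad).
It fails at once if a white bottle is shifted by more than 20 mm or tipped (distance of any of bottle_teal, bottle_navy from where it was at the start of the episode above 0.02 m or angle between any of bottle_teal, bottle_navy's own z axis and vertical above 0.3 rad).
It also fails if it takes over 66 s, if anything falls off the work surface, if the arm or the gripper's body presses on something with over 40 N, if the wrist force passes 120 N, or if a joint passes its speed limit or range.

### The arm

A 7-joint arm with a two-finger parallel gripper is mounted at the origin on a cart in front of the work surface, level with it; the furniture and walls round the work are solid. World frame = base frame: x ahead of the robot, y to its left, z up, the work surface at z = 0. Lengths are in m, angles in degrees, forces in N, time in s.
With the tool pointing down it reaches from about 0.375 to 0.925 m from the base axis. Payload 3.1 kg.
Tool frame: the origin (TCP) lies between the finger pads; the fingertips stand 14 mm ahead of it and the grasp point (between the pads) lies 5 mm behind it; z points along the fingers, y is the direction in which the jaws open and shut (so a half turn about z gives the same grasp; the last joint's range is limited). The gripper opens to 85 mm and grips with 20 to 120 N. Pads are 22 mm wide; open, the fingers measure 114 mm over their backs; the gripper's body (76 mm by 85 mm) begins 54 mm behind the grasp point. The pads swing forward as they close: fully open they stand 13 mm farther back than shut.
Start: joints at [62.98, 21.939, 2.515, 91.553, -1.026, 66.532, -2.859], TCP at [0.237, -0.605, 0.245] pointing down, gripper open.
Joint ranges: [-149.38, 149.38], [-23.57, 123.04], [-84.95, 90], [0, 143.3], [-89.99, 269.99], [3.08, 112.72], [-163.45, 163.45]. Speed limits (degrees/s): [159.86, 159.86, 180, 180, 180, 180, 180].

### API

Orientations are given as a 3x3 rotation matrix whose columns are the frame's x, y, z axes.
In Python, from rig import arm, optics gives the robot as it stands.
- The arm moves only by the shell command python3 -m jog 'ROWS' [FORCE]. ROWS is JSON, a list of rows, each an object of numbers: "dx", "dy", "dz": the shift along the tool's x, y, z in mm; "ax", "ay", "az": the turn, a rotation vector about the tool's x, y, z in degrees; "claw": the opening in per cent of the stroke, from 0 (shut) to 100 (fully open). A call has 1 to 8 rows; each row is the pose to reach, as a shift and turn from the pose commanded when the call began, along the tool's axes at that moment; what a row does not reach only later rows make up. A row lasts 1/10 s, in which the tool goes at most 50 mm and 8.59 degrees, less where a joint would pass 70% of its speed; a pose out of reach is approached as far as the arm can. A call with a gripper value outside its range is refused whole. The fingers move at their own pace and stop on an object; FORCE is the grip in N (left out, the last holds). Time passes only in rows, so rows that repeat a pose let the fingers close. It gives the time, the measured TCP pose, the force and the opening at its end, in the units of the state.
- arm.state(): the state, without advancing time (a new reading comes with each control period).
- optics.snapshot(name): name is "scene" or "side" or "wrist"; returns a dict with "pixels" (420x560x3 uint8, red, green, blue), "fov_y" (degrees; the focal length in pixels is half the picture's height over the tangent of half this angle, whatever the lens; pixels are square), "cx", "cy" (the principal point, pixels), "origin" and "orientation" of the camera in the world. Camera axes: x right, y down, z forward; pixel columns grow to the right and rows downward; lengths in m; the calibration is good to about 2 mm. A picture is of the moment at which its call begins. There is no depth.
- arm.sign_off(): hands the job in, once; it reports no verdict.
Trained networks look in a picture, given as the dict that the camera call returned (one of the last four; its "shot" number tells which), for a name from the list of things; names that differ only in an ending like _2 or _b are one class to them, and where a whole thing is asked for, a point or a joint stands for the part that bears it (a point fixed in the world has none). Each returns a list of dicts, best first, with "p" (0 to 1); they miss things now and then, are a little off and sometimes report something else, mostly with a low value. They report only what shows in the picture. A call takes as long as a camera call. They do not tell look-alikes from the thing itself.
- optics.regions_of(picture, name): "mask" (420x560 bool, what is visible of it) and "box" ([left, top, right, bottom] in pixels, round what is visible of it).
- optics.tip_of(picture, name): "point" ([column, row] in pixels: a listed point, or the origin of a listed thing).
The state is a dict: "time": time; "joint_pos": joint angles; "joint_vel": joint speeds; "joint_efforts": joint torques, N m; "position": TCP position; "ee_rot": TCP orientation; "wrist_force": force on the tool from outside, world axes, zero at the start; "torque": the same for the moment, N m; "gripper_width": finger opening in m.
Only numpy, scipy, OpenCV 4.12 (cv2) and the standard library are available. Lean on these libraries where they do the work, as an engineer would, in place of code of your own. Each camera call takes 0.05 s, during which the arm holds its last target. There are 200 camera calls.

## Working session

There is one attempt and no reset: what is moved stays moved. The work goes in short steps, Python scripts to look and compute and a shell command to move; the robot and the scene stay as the last step left them, time stands still between calls to the robot, and variables do not carry over. Pictures are saved under pics/ and viewed, about 8 in all and at most 12, crops included, and the job is handed in when it is done.

```bash
ls; mkdir -p pics
cat > h.py <<'E'
from rig import arm, optics
import numpy as np, cv2
def snap(c,f=None):
    s=optics.snapshot(c)
    if f: cv2.imwrite('pics/'+f,s['pixels'][:,:,::-1])
    return s
def ray(s,p):
    f=s['pixels'].shape[0]/2/np.tan(np.radians(s['fov_y'])/2)
    d=np.array([(p[0]-s['cx'])/f,(p[1]-s['cy'])/f,1.])
    return np.array(s['origin']),np.array(s['orientation'])@d
def atz(s,p,z):
    o,d=ray(s,p); return o+d*(z-o[2])/d[2]
def proj(s,P):
    f=s['pixels'].shape[0]/2/np.tan(np.radians(s['fov_y'])/2)
    q=np.array(s['orientation']).T@(np.array(P)-np.array(s['origin']))
    return np.array([s['cx']+f*q[0]/q[2],s['cy']+f*q[1]/q[2]])
E
python3 - <<'E'
from h import *
np.set_printoptions(precision=3,suppress=True)
ims=[]
for c in ['scene','side']:
    s=snap(c,c+'0.png'); ims.append(s['pixels'])
    print(c,np.array(s['origin']),s['fov_y'],np.array(s['orientation'])[:,2])
    for n,z in [('amber_bottle',0),('bottle_teal',0),('bottle_navy',0),('case',0),('cell_floor',.008),('pull_top',.167)]:
        for r in optics.tip_of(s,n): print(n,r['p'],np.round(r['point']),atz(s,r['point'],z))
st=arm.state();print(st['time'],st['position'],st['ee_rot'],st['gripper_width'])
E
```

```text
pics
scene [0.021 0.046 0.945] 45.67680109739668 [ 0.536  0.063 -0.842]
amber_bottle 0.89 [214. 216.] [0.591 0.262 0.   ]
amber_bottle 0.76 [230. 180.] [0.693 0.242 0.   ]
bottle_teal 0.56 [155. 237.] [0.522 0.379 0.   ]
bottle_navy 0.85 [200. 277.] [0.44  0.262 0.   ]
case 0.75 [385. 250.] [ 0.55  -0.118  0.   ]
cell_floor 0.77 [423. 246.] [ 0.564 -0.197  0.008]
pull_top 0.68 [362. 207.] [ 0.542 -0.046  0.167]
pull_top 0.28 [198. 274.] [0.372 0.227 0.167]
pull_top 0.23 [213. 214.] [0.493 0.227 0.167]
side [ 0.315 -0.559  0.78 ] 52.88101729658222 [ 0.261  0.688 -0.677]
amber_bottle 0.95 [257. 193.] [0.587 0.276 0.   ]
amber_bottle 0.71 [294. 197.] [0.677 0.226 0.   ]
bottle_teal 0.69 [221. 175.] [0.515 0.39  0.   ]
bottle_navy 0.95 [212. 209.] [0.454 0.258 0.   ]
case 0.8 [305. 312.] [ 0.557 -0.117  0.   ]
cell_floor 0.59 [325. 340.] [ 0.567 -0.194  0.008]
pull_top 0.67 [284. 241.] [ 0.531 -0.052  0.167]
0.7 [ 0.237 -0.605  0.245] [[ 0.931  0.365  0.   ]
 [ 0.365 -0.931 -0.   ]
 [ 0.     0.    -1.   ]] 0.08547157941609243
```

View pics/scene0.png

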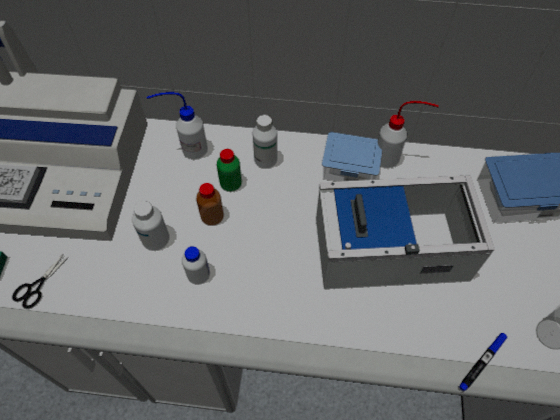

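View pics/side0.png

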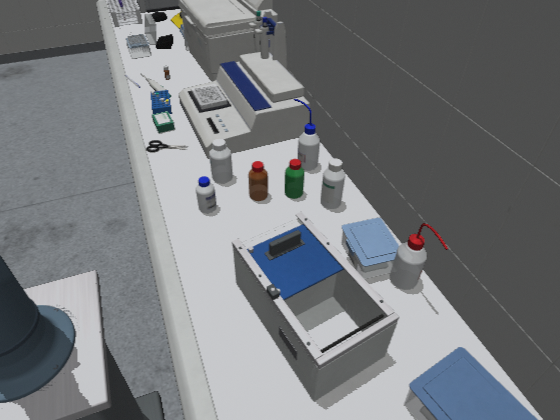

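The scene view shows the amber bottle at (209,205), with the green look-alike at (230,170) behind it. The teal bottle is at (150,228), the navy one at (196,265), and the case at (400,230) with its hatch open to the left. The side view agrees: amber is at (258,180) and green at (294,180). Next I'll refine the case yaw and the bottle position.

```bash
python3 - <<'E'
from h import *
np.set_printoptions(precision=3,suppress=True)
S={c:snap(c) for c in ['scene','side']}
for c,s in S.items():
    for r in optics.regions_of(s,'amber_bottle')[:2]:
        b=r['box']; hsv=cv2.cvtColor(s['pixels'],cv2.COLOR_RGB2HSV)
        m=r['mask']&(((hsv[...,0]<4)|(hsv[...,0]>174))&(hsv[...,1]>200)&(hsv[...,2]>120))
        ys,xs=np.nonzero(m); print(c,r['p'],b,'cap centroid',xs.mean(),ys.mean(),atz(s,(xs.mean(),ys.mean()),.106))
K={'scene':[(321,182),(474,179),(485,248),(323,253)],'side':[(302,217),(393,318),(326,352),(237,240)]}
for c in K: print(c,[atz(S[c],p,.14) for p in K[c]])
E
python3 - <<'E'
import cv2
a=cv2.imread('pics/scene0.png')[160:300,290:510];cv2.imwrite('pics/c1.png',cv2.resize(a,None,fx=3.6,fy=3.6,interpolation=2))
E
```

```text
scene 0.9 [197.8, 181.8, 222.7, 227.5] cap centroid 206.14285714285714 188.69642857142858 [0.59  0.266 0.106]
side 0.92 [250.3, 160.2, 269.5, 201.0] cap centroid 257.1764705882353 164.6764705882353 [0.587 0.268 0.106]
side 0.87 [285.0, 157.9, 304.2, 200.9] cap centroid 294.875 162.175 [0.683 0.243 0.106]
scene [array([0.611, 0.033, 0.14 ]), array([ 0.655, -0.27 ,  0.14 ]), array([ 0.498, -0.276,  0.14 ]), array([0.452, 0.018, 0.14 ])]
side [array([0.603, 0.02 , 0.14 ]), array([ 0.651, -0.261,  0.14 ]), array([ 0.515, -0.276,  0.14 ]), array([0.453, 0.006, 0.14 ])]
```

View pics/c1.png

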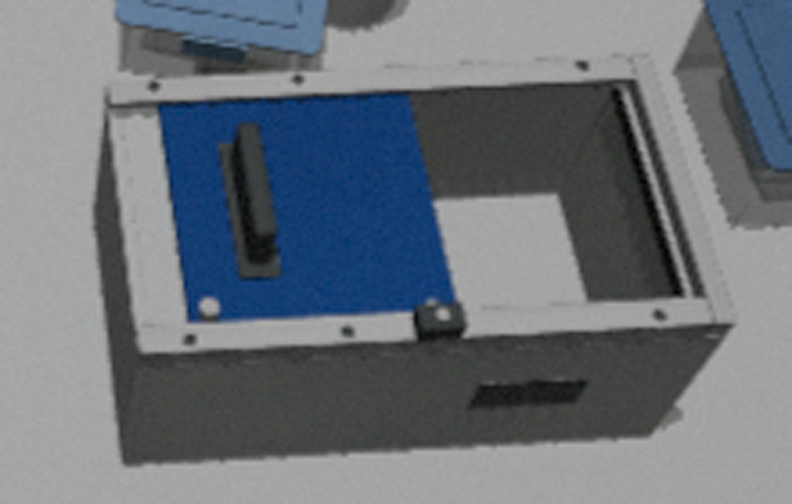

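The crop shows the hatch open, with the pull at about (362,210) in full-frame pixels and the cell clear. The case yaw is about 8.8°. I'll align the jaws with case x and go above the amber bottle.

```bash
python3 -m jog '[{"dx":120,"dy":-127,"dz":-30,"az":-30},{"dx":646,"dy":-683,"dz":-30,"az":-77},{"dx":646,"dy":-683,"dz":-30,"az":-77},{"dx":646,"dy":-683,"dz":-30,"az":-77},{"dx":646,"dy":-683,"dz":-30,"az":-77},{"dx":646,"dy":-683,"dz":-30,"az":-77},{"dx":646,"dy":-683,"dz":-30,"az":-77},{"dx":646,"dy":-683,"dz":-30,"az":-77}]'
```

```text
schema error: expected keys dx, dy, dz, ax, ay, az, claw
```

```bash
python3 -m jog '[{"dx":646,"dy":-683,"dz":-30,"ax":0,"ay":0,"az":-77,"claw":100},{"dx":646,"dy":-683,"dz":-30,"ax":0,"ay":0,"az":-77,"claw":100},{"dx":646,"dy":-683,"dz":-30,"ax":0,"ay":0,"az":-77,"claw":100},{"dx":646,"dy":-683,"dz":-30,"ax":0,"ay":0,"az":-77,"claw":100},{"dx":646,"dy":-683,"dz":-30,"ax":0,"ay":0,"az":-77,"claw":100},{"dx":646,"dy":-683,"dz":-30,"ax":0,"ay":0,"az":-77,"claw":100},{"dx":646,"dy":-683,"dz":-30,"ax":0,"ay":0,"az":-77,"claw":100},{"dx":646,"dy":-683,"dz":-30,"ax":0,"ay":0,"az":-77,"claw":100}]'
cat >> h.py <<'E'
def delta(target,yaw=None):
    "tool-axis shift mm to world target, plus az to bring tool x to yaw (deg)"
    st=arm.state(); R=np.array(st['ee_rot']); p=np.array(st['position'])
    d=R.T@(np.array(target)-p)*1000
    y=np.degrees(np.arctan2(R[1,0],R[0,0]))
    print('t',st['time'],'pos',np.round(p,4),'d mm',np.round(d,1),'yaw',round(y,2),'az',None if yaw is None else round(-(yaw-y),2),'F',np.round(st['wrist_force'],1),'w',round(st['gripper_width'],4),'Rz',np.round(R[:,2],3))
E
python3 -c "
from h import *
delta((.589,.267,.275),98.8);print(arm.state()['joint_pos'])"
```

```text
time: 1.7
position: [0.3875, -0.2326, 0.2585]
ee_rot: [[-0.009, 1.0, 0.001], [1.0, 0.009, -0.001], [-0.001, 0.001, -1.0]]
wrist_force: [1.5, -0.2, 0.4]
gripper_width: 0.0857
t 1.7 pos [ 0.3875 -0.2326  0.2585] d mm [497.7 205.9 -16.8] yaw 90.51 az -8.29 F [ 1.5 -0.2  0.4] w 0.0857 Rz [ 0.001 -0.001 -1.   ]
[ 45.58839174   0.29763164 -19.77648379 115.92580238   0.14194035
  63.71942537  26.26105765]
```

```bash
python3 -m jog '[{"dx":497,"dy":205,"dz":-17,"ax":0,"ay":0,"az":-8,"claw":100},{"dx":497,"dy":205,"dz":-17,"ax":0,"ay":0,"az":-8,"claw":100},{"dx":497,"dy":205,"dz":-17,"ax":0,"ay":0,"az":-8,"claw":100},{"dx":497,"dy":205,"dz":-17,"ax":0,"ay":0,"az":-8,"claw":100},{"dx":497,"dy":205,"dz":-17,"ax":0,"ay":0,"az":-8,"claw":100},{"dx":497,"dy":205,"dz":-17,"ax":0,"ay":0,"az":-8,"claw":100},{"dx":497,"dy":205,"dz":-17,"ax":0,"ay":0,"az":-8,"claw":100},{"dx":497,"dy":205,"dz":-17,"ax":0,"ay":0,"az":-8,"claw":100}]' | head -2
python3 -c "
from h import *
delta((.589,.267,.275),98.8);print(arm.state()['joint_pos'])"
```

```text
time: 2.5
position: [0.5391, 0.1372, 0.2712]
t 2.5 pos [0.5391 0.1372 0.2712] d mm [121.4  67.8  -3.8] yaw 98.12 az -0.68 F [ 0.5 -1.4  0.3] w 0.0857 Rz [ 0.001 -0.    -1.   ]
[ 16.59902688  14.58750947 -40.41375592 101.39265824  10.2155613
  67.67007654 -18.67406122]
```

```bash
python3 -m jog '[{"dx":100,"dy":57,"dz":-4,"ax":0,"ay":0,"az":0,"claw":100},{"dx":100,"dy":57,"dz":-4,"ax":0,"ay":0,"az":0,"claw":100},{"dx":100,"dy":57,"dz":-4,"ax":0,"ay":0,"az":0,"claw":100},{"dx":100,"dy":57,"dz":-4,"ax":0,"ay":0,"az":0,"claw":100},{"dx":100,"dy":57,"dz":-4,"ax":0,"ay":0,"az":0,"claw":100},{"dx":100,"dy":57,"dz":-4,"ax":0,"ay":0,"az":0,"claw":100}]' | head -2
python3 -c "
from h import *
s=snap('wrist','w1.png')
for r in optics.tip_of(s,'amber_bottle'): print(r['p'],np.round(r['point']),atz(s,r['point'],0))
hsv=cv2.cvtColor(s['pixels'],cv2.COLOR_RGB2HSV)
for r in optics.regions_of(s,'amber_bottle'):
    m=r['mask']&(((hsv[...,0]<4)|(hsv[...,0]>174))&(hsv[...,1]>180)&(hsv[...,2]>120))
    ys,xs=np.nonzero(m); print(r['p'],r['box'],xs.mean(),ys.mean(),atz(s,(xs.mean(),ys.mean()),.107))
delta((.589,.267,.275),98.8)"
```

```text
time: 3.1
position: [0.5809, 0.2399, 0.2744]
0.86 [292. 149.] [0.58536531 0.27109885 0.        ]
0.6 [361. 182.] [0.67843573 0.24252178 0.        ]
0.41 [174. 134.] [0.44189904 0.26864616 0.        ]
0.69 [343.5, 164.0, 406.6, 224.4] nan nan [nan nan nan]
0.64 [265.1, 128.7, 318.9, 189.0] 288.0 164.0 [0.57983166 0.27063654 0.107     ]
t 3.25 pos [0.5809 0.2405 0.2748] d mm [25.1 11.7 -0.3] yaw 98.0 az -0.8 F [ 0.1 -0.  -0.2] w 0.0856 Rz [ 0.    -0.001 -1.   ]<string>:8: RuntimeWarning: Mean of empty slice.
  ret = ret.dtype.type(ret / rcount)
```

View pics/w1.png

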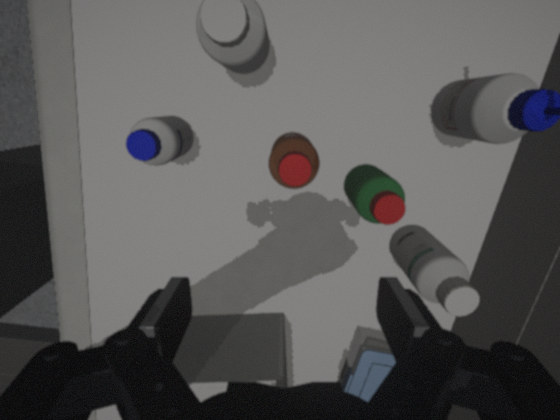

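The wrist view shows the amber cap at (295,170) and its body at (294,155). The green bottle is at (380,195), and the neighbours leave room for the fingers.

```bash
python3 -c "
from h import *
s=snap('wrist')
print(atz(s,(295,169.5),.11))
delta((.588,.268,.175),98.8)"
```

```text
[0.58687946 0.26770785 0.11      ]
t 3.3 pos [0.5808 0.2409 0.2748] d mm [25.9 10.9 99.8] yaw 98.03 az -0.77 F [-0.5  0.2 -0.2] w 0.0856 Rz [ 0.    -0.001 -1.   ]
```

```bash
python3 -m jog '[{"dx":26,"dy":10,"dz":30,"ax":0,"ay":0,"az":-0.8,"claw":100},{"dx":26,"dy":10,"dz":70,"ax":0,"ay":0,"az":-0.8,"claw":100},{"dx":26,"dy":10,"dz":110,"ax":0,"ay":0,"az":-0.8,"claw":100},{"dx":26,"dy":10,"dz":130,"ax":0,"ay":0,"az":-0.8,"claw":100},{"dx":26,"dy":10,"dz":160,"ax":0,"ay":0,"az":-0.8,"claw":100},{"dx":26,"dy":10,"dz":190,"ax":0,"ay":0,"az":-0.8,"claw":100},{"dx":26,"dy":10,"dz":202,"ax":0,"ay":0,"az":-0.8,"claw":100},{"dx":26,"dy":10,"dz":202,"ax":0,"ay":0,"az":-0.8,"claw":100}]'
python3 -c "
from h import *
delta((.588,.268,.073),98.8)"
```

```text
time: 4.1
position: [0.5854, 0.2682, 0.0706]
ee_rot: [[-0.155, 0.988, -0.004], [0.988, 0.155, -0.002], [-0.002, -0.004, -1.0]]
wrist_force: [-1.2, -0.0, -0.4]
gripper_width: 0.0855
t 4.1 pos [0.5854 0.2682 0.0706] d mm [-0.7  2.5 -2.4] yaw 98.93 az 0.13 F [-1.2 -0.  -0.4] w 0.0855 Rz [-0.004 -0.002 -1.   ]
```

Good. Now close the gripper.

```bash
python3 -m jog '[{"dx":0,"dy":1,"dz":-2,"ax":0,"ay":0,"az":0,"claw":65},{"dx":0,"dy":1,"dz":-2,"ax":0,"ay":0,"az":0,"claw":50},{"dx":0,"dy":1,"dz":-2,"ax":0,"ay":0,"az":0,"claw":40},{"dx":0,"dy":1,"dz":-2,"ax":0,"ay":0,"az":0,"claw":40},{"dx":0,"dy":1,"dz":-2,"ax":0,"ay":0,"az":0,"claw":40},{"dx":0,"dy":1,"dz":-2,"ax":0,"ay":0,"az":0,"claw":40},{"dx":0,"dy":1,"dz":-2,"ax":0,"ay":0,"az":0,"claw":40},{"dx":0,"dy":1,"dz":-2,"ax":0,"ay":0,"az":0,"claw":40}]' 30 | tail -2
python3 -m jog '[{"dx":0,"dy":0,"dz":-10,"ax":0,"ay":0,"az":0,"claw":40},{"dx":0,"dy":0,"dz":-30,"ax":0,"ay":0,"az":0,"claw":40},{"dx":0,"dy":0,"dz":-60,"ax":0,"ay":0,"az":0,"claw":40},{"dx":0,"dy":0,"dz":-95,"ax":0,"ay":0,"az":0,"claw":40},{"dx":0,"dy":0,"dz":-130,"ax":0,"ay":0,"az":0,"claw":40},{"dx":0,"dy":0,"dz":-165,"ax":0,"ay":0,"az":0,"claw":40},{"dx":0,"dy":0,"dz":-190,"ax":0,"ay":0,"az":0,"claw":40},{"dx":0,"dy":0,"dz":-190,"ax":0,"ay":0,"az":0,"claw":40}]'
python3 -c "
from h import *
c=np.array([.565,-.196]);y=np.array([-.153,.988]);t=c-.010*y
delta((*t,.26),98.8)
s=snap('side','s2.png')"
```

```text
wrist_force: [-1.6, -0.5, 6.4]
gripper_width: 0.0514
time: 5.7
position: [0.5899, 0.2718, 0.2702]
ee_rot: [[-0.156, 0.988, 0.009], [0.988, 0.156, 0.004], [0.003, 0.009, -1.0]]
wrist_force: [0.4, 1.9, -1.9]
gripper_width: 0.0516
t 5.7 pos [0.5899 0.2718 0.2702] d mm [-468.2  -97.7    8. ] yaw 98.97 az 0.17 F [ 0.4  1.9 -1.9] w 0.0516 Rz [ 0.009  0.004 -1.   ]
```

View pics/s2.png

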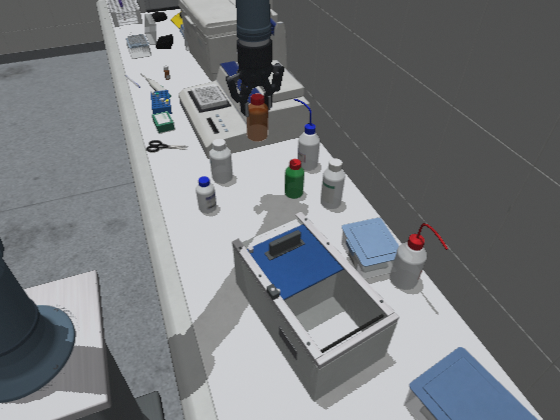

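The side view shows the bottle gripped upright at (257,118). Next I'll carry it over the cell.

```bash
python3 -m jog '[{"dx":-10,"dy":-2,"dz":0,"ax":0,"ay":0,"az":0,"claw":40},{"dx":-30,"dy":-6,"dz":0,"ax":0,"ay":0,"az":0,"claw":40},{"dx":-60,"dy":-13,"dz":0,"ax":0,"ay":0,"az":0,"claw":40},{"dx":-95,"dy":-20,"dz":0,"ax":0,"ay":0,"az":0,"claw":40},{"dx":-130,"dy":-27,"dz":0,"ax":0,"ay":0,"az":0,"claw":40},{"dx":-165,"dy":-35,"dz":0,"ax":0,"ay":0,"az":0,"claw":40},{"dx":-200,"dy":-42,"dz":0,"ax":0,"ay":0,"az":0,"claw":40},{"dx":-235,"dy":-49,"dz":0,"ax":0,"ay":0,"az":0,"claw":40}]' | head -2
python3 -m jog '[{"dx":-35,"dy":-7,"dz":0,"ax":0,"ay":0,"az":0,"claw":40},{"dx":-70,"dy":-15,"dz":0,"ax":0,"ay":0,"az":0,"claw":40},{"dx":-105,"dy":-22,"dz":0,"ax":0,"ay":0,"az":0,"claw":40},{"dx":-140,"dy":-29,"dz":0,"ax":0,"ay":0,"az":0,"claw":40},{"dx":-175,"dy":-37,"dz":0,"ax":0,"ay":0,"az":0,"claw":40},{"dx":-205,"dy":-43,"dz":0,"ax":0,"ay":0,"az":0,"claw":40},{"dx":-225,"dy":-47,"dz":0,"ax":0,"ay":0,"az":0,"claw":40},{"dx":-233,"dy":-49,"dz":0,"ax":0,"ay":0,"az":0,"claw":40}]' | head -2
python3 -m jog '[{"dx":0,"dy":0,"dz":0,"ax":0,"ay":0,"az":0,"claw":40},{"dx":0,"dy":0,"dz":0,"ax":0,"ay":0,"az":0,"claw":40},{"dx":0,"dy":0,"dz":0,"ax":0,"ay":0,"az":0,"claw":40}]'|head -2
python3 -c "
from h import *
c=np.array([.565,-.196]);y=np.array([-.153,.988]);x=np.array([.988,.153]);t=c-.010*y
delta((*t,.26),98.8)
s=snap('wrist','w2.png')
for n,z in [('cell_floor',.008),('pull_top',.167)]:
  for r in optics.tip_of(s,n): print(n,r['p'],r['point'],atz(s,r['point'],z))
s=snap('scene','sc3.png')
for n,z in [('cell_floor',.008),('pull_top',.167)]:
  for r in optics.tip_of(s,n): print(n,r['p'],r['point'],atz(s,r['point'],z))
# corners of clear opening (between rails, hatch edge) from model
" ; python3 -c "
import cv2,numpy as np
a=cv2.imread('pics/w2.png');b=cv2.imread('pics/sc3.png')
b=cv2.resize(b[110:310,300:520],(462,420),interpolation=2)
o=np.hstack([a,b]);cv2.imwrite('pics/o3.png',cv2.resize(o,(800,int(420*800/o.shape[1]))))"
```

```text
time: 6.55
position: [0.5737, 0.0273, 0.2617]
time: 7.35
position: [0.5609, -0.2121, 0.2615]
time: 7.65
position: [0.5642, -0.2049, 0.2644]
t 7.65 pos [ 0.5642 -0.2049  0.2644] d mm [-1.4  2.2  4.4] yaw 99.18 az 0.38 F [ 0.7 -0.1 -1.6] w 0.0516 Rz [-0.     0.001 -1.   ]
cell_floor 0.66 [287.8, 162.9] [ 0.56557383 -0.18718204  0.008     ]
cell_floor 0.98 [421.3, 244.0] [ 0.57000694 -0.19438754  0.008     ]
pull_top 0.96 [360.9, 207.9] [ 0.54056991 -0.04449135  0.167     ]
```

View pics/o3.png

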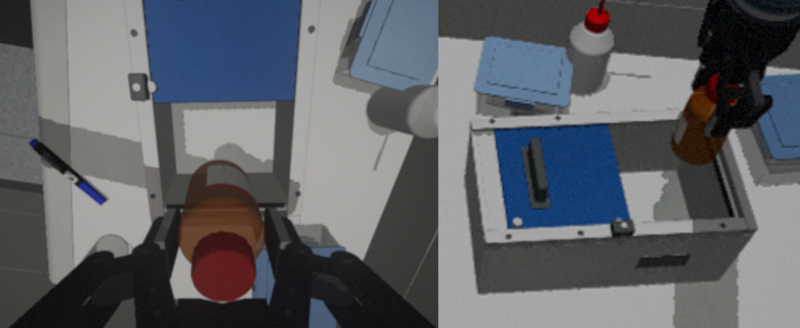

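The wrist half shows the cell opening between the hatch edge (row ~129) and the gripper, with the rails' inner edges at columns ~194 and ~381. The scene half shows the bottle hanging over the cell. I'll check centring with these edges.

```bash
python3 -c "
from h import *
s=snap('wrist');st=arm.state();R=np.array(st['ee_rot']);p=np.array(st['position'])
for n,q,z in [('railL',(196,180),.14),('railL far',(190,20),.14),('railR',(379,180),.14),('railR far',(384,20),.14),('hatchL',(195,130),.133),('hatchR',(376,130),.133),('catch',(177,109),.152)]:
  w=atz(s,q,z); print(n,w.round(3),(R.T@(w-p)*1000).round(0))
"
```

```text
railL [ 0.491 -0.193  0.14 ] [ 26. -70. 125.]
railL far [ 0.478 -0.081  0.14 ] [138. -65. 125.]
railR [ 0.635 -0.17   0.14 ] [ 26.  76. 125.]
railR far [ 0.61 -0.06  0.14] [138.  68. 125.]
hatchL [ 0.485 -0.155  0.133] [ 64. -70. 132.]
hatchR [ 0.625 -0.133  0.133] [ 64.  72. 132.]
catch [ 0.476 -0.14   0.152] [ 80. -76. 113.]
```

Centred to within 2 mm, and the hatch edge is 64 mm away. I'll lower it to just above the floor.

```bash
python3 -m jog '[{"dx":0,"dy":2,"dz":12,"ax":0,"ay":0,"az":0,"claw":40},{"dx":0,"dy":2,"dz":35,"ax":0,"ay":0,"az":0,"claw":40},{"dx":0,"dy":2,"dz":65,"ax":0,"ay":0,"az":0,"claw":40},{"dx":0,"dy":2,"dz":95,"ax":0,"ay":0,"az":0,"claw":40},{"dx":0,"dy":2,"dz":125,"ax":0,"ay":0,"az":0,"claw":40},{"dx":0,"dy":2,"dz":150,"ax":0,"ay":0,"az":0,"claw":40},{"dx":0,"dy":2,"dz":165,"ax":0,"ay":0,"az":0,"claw":40},{"dx":0,"dy":2,"dz":172,"ax":0,"ay":0,"az":0,"claw":40}]' |grep -v rot
python3 -m jog '[{"dx":0,"dy":0,"dz":0,"ax":0,"ay":0,"az":0,"claw":40},{"dx":0,"dy":0,"dz":2,"ax":0,"ay":0,"az":0,"claw":40},{"dx":0,"dy":0,"dz":4,"ax":0,"ay":0,"az":0,"claw":40},{"dx":0,"dy":0,"dz":4,"ax":0,"ay":0,"az":0,"claw":40}]'
```

```text
time: 8.8
position: [0.5646, -0.2068, 0.0903]
wrist_force: [-0.3, 0.3, -2.5]
gripper_width: 0.0515
time: 9.2
position: [0.5666, -0.2074, 0.0896]
ee_rot: [[-0.156, 0.988, 0.002], [0.988, 0.156, -0.001], [-0.001, 0.001, -1.0]]
wrist_force: [-0.3, 0.6, -1.4]
gripper_width: 0.0515
```

```bash
for i in 1; do python3 -m jog '[{"dx":0,"dy":0,"dz":2,"ax":0,"ay":0,"az":0,"claw":40},{"dx":0,"dy":0,"dz":4,"ax":0,"ay":0,"az":0,"claw":40},{"dx":0,"dy":0,"dz":6,"ax":0,"ay":0,"az":0,"claw":40},{"dx":0,"dy":0,"dz":6,"ax":0,"ay":0,"az":0,"claw":40},{"dx":0,"dy":0,"dz":6,"ax":0,"ay":0,"az":0,"claw":40}]'|grep -v rot; done
python3 -m jog '[{"dx":0,"dy":0,"dz":1,"ax":0,"ay":0,"az":0,"claw":40},{"dx":0,"dy":0,"dz":2,"ax":0,"ay":0,"az":0,"claw":40},{"dx":0,"dy":0,"dz":2,"ax":0,"ay":0,"az":0,"claw":40}]'|grep -v rot
```

```text
time: 9.7
position: [0.5665, -0.2079, 0.0854]
wrist_force: [-3.7, 0.7, 10.1]
gripper_width: 0.0514
time: 10.0
position: [0.5667, -0.2081, 0.0853]
wrist_force: [-7.4, 0.7, 19.2]
gripper_width: 0.0515
```

Contact came about 5 mm higher than I expected. I'll relieve the press and look before letting go.

```bash
python3 -m jog '[{"dx":0,"dy":0,"dz":-2,"ax":0,"ay":0,"az":0,"claw":40},{"dx":0,"dy":0,"dz":-2.5,"ax":0,"ay":0,"az":0,"claw":40},{"dx":0,"dy":0,"dz":-2.5,"ax":0,"ay":0,"az":0,"claw":40}]'
python3 -c "
from h import *
a=snap('scene');b=snap('side')
for s in (a,b):
  P=np.array([.5667,-.208])
  im=s['pixels'].copy()
  for z in (.008,.118): 
    q=proj(s,(*P,z)); cv2.circle(im,tuple(int(v) for v in q.round()),1,(0,255,0),-1)
  s['v']=im
A=a['v'][130:300,330:510];B=b['v'][200:370,220:400]
cv2.imwrite('pics/p4.png',cv2.resize(np.hstack([A,B])[:,:,::-1],(792,374),interpolation=2))"
```

```text
time: 10.3
position: [0.5665, -0.2078, 0.0854]
ee_rot: [[-0.156, 0.988, 0.001], [0.988, 0.156, -0.002], [-0.002, 0.0, -1.0]]
wrist_force: [-2.9, 0.7, 8.9]
gripper_width: 0.0515
```

View pics/p4.png

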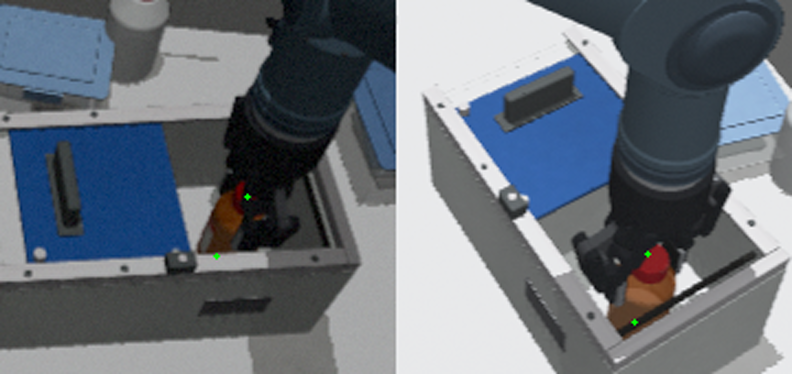

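Both views show the bottle upright inside the cell, with its cap near the predicted spot. The load is consistent with it resting on the floor. Next I'll relieve the rest of the force, open and retreat.

```bash
python3 -m jog '[{"dx":0,"dy":0,"dz":-1,"ax":0,"ay":0,"az":0,"claw":40},{"dx":0,"dy":0,"dz":-1.5,"ax":0,"ay":0,"az":0,"claw":45},{"dx":0,"dy":0,"dz":-1.5,"ax":0,"ay":0,"az":0,"claw":55},{"dx":0,"dy":0,"dz":-1.5,"ax":0,"ay":0,"az":0,"claw":65},{"dx":0,"dy":0,"dz":-1.5,"ax":0,"ay":0,"az":0,"claw":75},{"dx":0,"dy":0,"dz":-1.5,"ax":0,"ay":0,"az":0,"claw":82},{"dx":0,"dy":0,"dz":-1.5,"ax":0,"ay":0,"az":0,"claw":85},{"dx":0,"dy":0,"dz":-1.5,"ax":0,"ay":0,"az":0,"claw":85}]'
python3 -m jog '[{"dx":0,"dy":0,"dz":-2,"ax":0,"ay":0,"az":0,"claw":85},{"dx":0,"dy":0,"dz":-10,"ax":0,"ay":0,"az":0,"claw":85},{"dx":0,"dy":0,"dz":-25,"ax":0,"ay":0,"az":0,"claw":85},{"dx":0,"dy":0,"dz":-50,"ax":0,"ay":0,"az":0,"claw":85},{"dx":0,"dy":0,"dz":-85,"ax":0,"ay":0,"az":0,"claw":85},{"dx":0,"dy":0,"dz":-125,"ax":0,"ay":0,"az":0,"claw":85},{"dx":0,"dy":0,"dz":-165,"ax":0,"ay":0,"az":0,"claw":85},{"dx":0,"dy":0,"dz":-170,"ax":0,"ay":0,"az":0,"claw":85}]'
python3 -c "
from h import *
delta((.54,-.045,.2),98.8)
for c in ('scene','side','wrist'):
  s=snap(c,c+'5.png')
  for n,z in [('amber_bottle',.008),('cell_floor',.008),('pull_top',.167)]:
    for r in optics.tip_of(s,n)[:3]: print(c,n,r['p'],np.round(r['point']),atz(s,r['point'],z).round(3))
a=cv2.imread('pics/scene5.png')[140:300,310:510];b=cv2.imread('pics/wrist5.png')
cv2.imwrite('pics/p5.png',np.hstack([cv2.resize(a,(400,320),interpolation=2),cv2.resize(b,(400,300))[:,:]if 0 else cv2.resize(b,(400,320))]))"
```

```text
time: 11.2
position: [0.5666, -0.2068, 0.0847]
ee_rot: [[-0.156, 0.988, 0.001], [0.988, 0.156, 0.0], [0.0, 0.001, -1.0]]
wrist_force: [1.2, -0.1, -0.3]
gripper_width: 0.073
time: 12.0
position: [0.5687, -0.2081, 0.2627]
ee_rot: [[-0.155, 0.988, 0.01], [0.988, 0.155, -0.005], [-0.006, 0.009, -1.0]]
wrist_force: [0.1, 0.3, 1.3]
gripper_width: 0.0727
t 12.0 pos [ 0.5687 -0.2081  0.2627] d mm [165.9  -3.6  61.6] yaw 98.94 az 0.14 F [0.1 0.3 1.3] w 0.0727 Rz [ 0.01  -0.005 -1.   ]
scene amber_bottle 0.88 [227. 182.] [0.681 0.249 0.008]
scene amber_bottle 0.67 [197. 274.] [0.444 0.267 0.008]
scene amber_bottle 0.66 [432. 246.] [ 0.568 -0.216  0.008]
scene cell_floor 0.73 [421. 245.] [ 0.567 -0.194  0.008]
scene pull_top 0.58 [358. 207.] [ 0.541 -0.039  0.167]
scene pull_top 0.51 [155. 238.] [0.432 0.319 0.167]
scene pull_top 0.49 [419. 246.] [ 0.473 -0.149  0.167]
side amber_bottle 0.97 [332. 346.] [ 0.573 -0.212  0.008]
side amber_bottle 0.62 [294. 192.] [0.681 0.238 0.008]
side cell_floor 0.8 [324. 338.] [ 0.566 -0.19   0.008]
side pull_top 0.82 [284. 239.] [ 0.533 -0.049  0.167]
wrist amber_bottle 0.62 [283. 181.] [ 0.563 -0.209  0.008]
wrist cell_floor 0.83 [290. 163.] [ 0.567 -0.187  0.008]
```

View pics/p5.png

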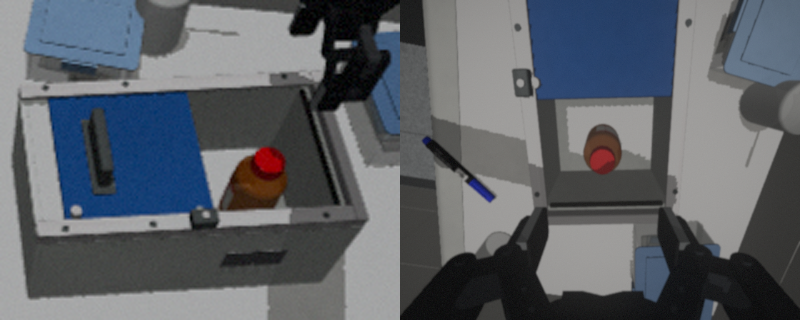

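The bottle stands upright in the cell near (0.568,-0.21) and is released. The pull bar is at about (0.541,-0.045). I'll shut the gripper and go behind the bar on its +y side.

```bash
python3 -m jog '[{"dx":30,"dy":0,"dz":0,"ax":0,"ay":0,"az":0,"claw":60},{"dx":70,"dy":-1,"dz":0,"ax":0,"ay":0,"az":0,"claw":30},{"dx":115,"dy":-1,"dz":0,"ax":0,"ay":0,"az":0,"claw":0},{"dx":160,"dy":-1,"dz":0,"ax":0,"ay":0,"az":0,"claw":0},{"dx":195,"dy":-1,"dz":0,"ax":0,"ay":0,"az":0,"claw":0},{"dx":213,"dy":-1,"dz":0,"ax":0,"ay":0,"az":0,"claw":0},{"dx":216,"dy":-1,"dz":0,"ax":0,"ay":0,"az":0,"claw":0},{"dx":216,"dy":-1,"dz":0,"ax":0,"ay":0,"az":0,"claw":0}]'
python3 -m jog '[{"dx":0,"dy":0,"dz":0,"ax":0,"ay":0,"az":0,"claw":0},{"dx":0,"dy":0,"dz":0,"ax":0,"ay":0,"az":0,"claw":0}]' 40|grep -v rot
python3 -c "
from h import *
delta((.535,.004,.163),98.8)
s=snap('wrist');o=snap('scene','sc6.png')
for q in (s,o):
  for r in optics.tip_of(q,'pull_top')[:2]: print(r['p'],np.round(r['point']),atz(q,r['point'],.167).round(3))
"
```

```text
time: 13.4
position: [0.5313, 0.0059, 0.2547]
ee_rot: [[-0.157, 0.988, 0.0], [0.988, 0.157, -0.001], [-0.001, -0.0, -1.0]]
wrist_force: [-0.8, -0.7, -0.5]
gripper_width: 0.0001
time: 13.6
position: [0.5316, 0.0037, 0.2545]
wrist_force: [-0.4, -0.6, 0.6]
gripper_width: -0.0001
t 13.6 pos [0.5316 0.0037 0.2545] d mm [-0.2  3.5 91.5] yaw 98.77 az -0.03 F [-0.4 -0.6  0.6] w -0.0001 Rz [-0. -0. -1.]
0.83 [361. 206.] [ 0.544 -0.044  0.167]
```

```bash
python3 -m jog '[{"dx":0,"dy":4,"dz":15,"ax":0,"ay":0,"az":0,"claw":0},{"dx":0,"dy":4,"dz":40,"ax":0,"ay":0,"az":0,"claw":0},{"dx":0,"dy":4,"dz":65,"ax":0,"ay":0,"az":0,"claw":0},{"dx":0,"dy":4,"dz":82,"ax":0,"ay":0,"az":0,"claw":0},{"dx":0,"dy":4,"dz":90,"ax":0,"ay":0,"az":0,"claw":0},{"dx":0,"dy":4,"dz":91,"ax":0,"ay":0,"az":0,"claw":0},{"dx":0,"dy":4,"dz":91,"ax":0,"ay":0,"az":0,"claw":0}]'
python3 -c "
from h import *
delta((.543,-.045,.163),98.8)
a=snap('scene')['pixels'][120:280,310:510];b=snap('side')['pixels'][170:330,200:400]
cv2.imwrite('pics/p7.png',cv2.resize(np.hstack([a,b])[:,:,::-1],(800,320),interpolation=2))"
```

```text
time: 14.5
position: [0.5356, 0.0068, 0.1638]
ee_rot: [[-0.156, 0.988, 0.0], [0.988, 0.156, 0.0], [0.0, 0.001, -1.0]]
wrist_force: [0.0, 0.1, 0.2]
gripper_width: -0.0001
t 14.5 pos [0.5356 0.0068 0.1638] d mm [-52.3  -0.8   0.8] yaw 98.98 az 0.18 F [0.  0.1 0.2] w -0.0001 Rz [ 0.  0. -1.]
```

View pics/p7.png

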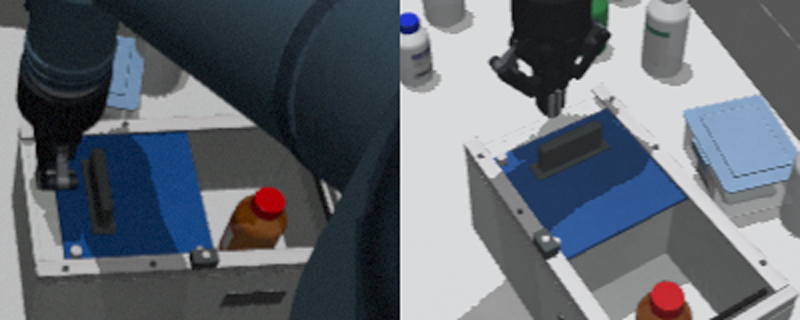

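The fingers are shut behind the bar, on its +y side, at bar height, with about 35 mm to go. I'll approach slowly.

```bash
python3 -m jog '[{"dx":-8,"dy":0,"dz":1,"ax":0,"ay":0,"az":0,"claw":0},{"dx":-14,"dy":0,"dz":1,"ax":0,"ay":0,"az":0,"claw":0},{"dx":-19,"dy":0,"dz":1,"ax":0,"ay":0,"az":0,"claw":0},{"dx":-23,"dy":0,"dz":1,"ax":0,"ay":0,"az":0,"claw":0},{"dx":-27,"dy":0,"dz":1,"ax":0,"ay":0,"az":0,"claw":0},{"dx":-31,"dy":0,"dz":1,"ax":0,"ay":0,"az":0,"claw":0},{"dx":-35,"dy":0,"dz":1,"ax":0,"ay":0,"az":0,"claw":0},{"dx":-39,"dy":0,"dz":1,"ax":0,"ay":0,"az":0,"claw":0}]'|grep -v rot
python3 -m jog '[{"dx":-4,"dy":0,"dz":0,"ax":0,"ay":0,"az":0,"claw":0},{"dx":-8,"dy":0,"dz":0,"ax":0,"ay":0,"az":0,"claw":0},{"dx":-12,"dy":0,"dz":0,"ax":0,"ay":0,"az":0,"claw":0},{"dx":-16,"dy":0,"dz":0,"ax":0,"ay":0,"az":0,"claw":0}]'|grep -v rot
python3 -c "
from h import *
delta((.543,-.045,.163),98.8)
q=snap('side')
for r in optics.tip_of(q,'pull_top')[:2]: print(r['p'],np.round(r['point']),atz(q,r['point'],.167).round(3))"
```

```text
time: 15.4
position: [0.5412, -0.0309, 0.1627]
wrist_force: [-0.3, 2.1, 0.1]
gripper_width: -0.0002
time: 15.8
position: [0.5442, -0.0476, 0.1627]
wrist_force: [0.8, 2.2, -0.4]
gripper_width: 0.0003
t 15.8 pos [ 0.5442 -0.0476  0.1627] d mm [ 2.8 -0.7 -0.3] yaw 99.0 az 0.2 F [ 0.8  2.2 -0.4] w 0.0003 Rz [ 0.001  0.    -1.   ]
0.6 [289. 245.] [ 0.536 -0.067  0.167]
```

Contact, sliding at about 2 N, with h ≈ 0.09. I'll go on steadily for 60 mm.

```bash
python3 -m jog '[{"dx":-6,"dy":0,"dz":0,"ax":0,"ay":0,"az":0,"claw":0},{"dx":-13,"dy":0,"dz":0,"ax":0,"ay":0,"az":0,"claw":0},{"dx":-20,"dy":0,"dz":0,"ax":0,"ay":0,"az":0,"claw":0},{"dx":-27,"dy":0,"dz":0,"ax":0,"ay":0,"az":0,"claw":0},{"dx":-33,"dy":0,"dz":0,"ax":0,"ay":0,"az":0,"claw":0},{"dx":-38,"dy":0,"dz":0,"ax":0,"ay":0,"az":0,"claw":0},{"dx":-42,"dy":0,"dz":0,"ax":0,"ay":0,"az":0,"claw":0},{"dx":-45,"dy":0,"dz":0,"ax":0,"ay":0,"az":0,"claw":0}]'|grep -v rot
python3 -m jog '[{"dx":-4,"dy":0,"dz":0,"ax":0,"ay":0,"az":0,"claw":0},{"dx":-8,"dy":0,"dz":0,"ax":0,"ay":0,"az":0,"claw":0},{"dx":-12,"dy":0,"dz":0,"ax":0,"ay":0,"az":0,"claw":0},{"dx":-15,"dy":0,"dz":0,"ax":0,"ay":0,"az":0,"claw":0}]'|grep -v rot
python3 -c "
from h import *
delta((.567,-.192,.163),98.8)
for c in('side','scene'):
  q=snap(c)
  for r in optics.tip_of(q,'pull_top')[:1]: print(r['p'],np.round(r['point']),atz(q,r['point'],.167).round(3))"
```

```text
time: 16.7
position: [0.5508, -0.0931, 0.1628]
wrist_force: [0.5, 1.9, 0.9]
gripper_width: 0.0001
time: 17.1
position: [0.5532, -0.1074, 0.1627]
wrist_force: [0.6, 3.4, 0.4]
gripper_width: -0.0001
t 17.1 pos [ 0.5532 -0.1074  0.1627] d mm [-85.7   0.4  -0.2] yaw 98.96 az 0.16 F [0.6 3.4 0.4] w -0.0001 Rz [ 0. -0. -1.]
0.55 [308. 268.] [ 0.548 -0.128  0.167]
0.78 [407. 204.] [ 0.561 -0.13   0.167]
```

```bash
python3 -m jog '[{"dx":-2,"dy":0,"dz":0,"ax":0,"ay":0,"az":0,"claw":0},{"dx":-4,"dy":0,"dz":0,"ax":0,"ay":0,"az":0,"claw":0},{"dx":-6,"dy":0,"dz":0,"ax":0,"ay":0,"az":0,"claw":0},{"dx":-8,"dy":0,"dz":0,"ax":0,"ay":0,"az":0,"claw":0}]'|grep -E "pos|force"
python3 -m jog '[{"dx":-1,"dy":0,"dz":0,"ax":0,"ay":0,"az":0,"claw":0},{"dx":-2,"dy":0,"dz":0,"ax":0,"ay":0,"az":0,"claw":0},{"dx":-3,"dy":0,"dz":0,"ax":0,"ay":0,"az":0,"claw":0},{"dx":-4,"dy":0,"dz":0,"ax":0,"ay":0,"az":0,"claw":0}]'|grep -E "pos|force"
```

```text
position: [0.5536, -0.1148, 0.1622]
wrist_force: [-1.7, 1.2, -0.1]
position: [0.5551, -0.1188, 0.1626]
wrist_force: [-0.3, 1.5, -1.8]
```

```bash
for i in 1; do python3 -m jog '[{"dx":-1,"dy":0,"dz":0,"ax":0,"ay":0,"az":0,"claw":0},{"dx":-2,"dy":0,"dz":0,"ax":0,"ay":0,"az":0,"claw":0},{"dx":-3,"dy":0,"dz":0,"ax":0,"ay":0,"az":0,"claw":0}]'|grep -E "pos|force"
python3 -m jog '[{"dx":-1,"dy":0,"dz":0,"ax":0,"ay":0,"az":0,"claw":0},{"dx":-2,"dy":0,"dz":0,"ax":0,"ay":0,"az":0,"claw":0}]'|grep -E "pos|force"
python3 -m jog '[{"dx":-1,"dy":0,"dz":0,"ax":0,"ay":0,"az":0,"claw":0},{"dx":-2,"dy":0,"dz":0,"ax":0,"ay":0,"az":0,"claw":0}]'|grep -E "pos|force"; done
```

```text
position: [0.5556, -0.1217, 0.1627]
wrist_force: [-0.4, 0.5, -0.7]
position: [0.556, -0.1238, 0.1627]
wrist_force: [-0.8, 1.8, -1.2]
position: [0.5563, -0.1257, 0.1627]
wrist_force: [-0.6, 1.8, -1.2]
```

```bash
for i in 1; do python3 -m jog '[{"dx":-1,"dy":0,"dz":0,"ax":0,"ay":0,"az":0,"claw":0},{"dx":-2,"dy":0,"dz":0,"ax":0,"ay":0,"az":0,"claw":0}]'|grep -E "pos|force"
python3 -m jog '[{"dx":-1,"dy":0,"dz":0,"ax":0,"ay":0,"az":0,"claw":0},{"dx":-1.5,"dy":0,"dz":0,"ax":0,"ay":0,"az":0,"claw":0}]'|grep -E "pos|force"; python3 -m jog '[{"dx":-1,"dy":0,"dz":0,"ax":0,"ay":0,"az":0,"claw":0},{"dx":-1,"dy":0,"dz":0,"ax":0,"ay":0,"az":0,"claw":0}]'|grep -E "pos|force";  done
```

```text
position: [0.5566, -0.1277, 0.1628]
wrist_force: [-0.5, 1.0, -0.6]
position: [0.5569, -0.1293, 0.1628]
wrist_force: [0.5, 1.0, -1.5]
position: [0.5571, -0.1305, 0.1628]
wrist_force: [1.5, 0.9, -0.3]
```

```bash
python3 -m jog '[{"dx":-1,"dy":0,"dz":0,"ax":0,"ay":0,"az":0,"claw":0},{"dx":-2,"dy":0,"dz":0,"ax":0,"ay":0,"az":0,"claw":0}]'|grep -E "pos|force"
python3 -m jog '[{"dx":-1,"dy":0,"dz":0,"ax":0,"ay":0,"az":0,"claw":0},{"dx":-1.5,"dy":0,"dz":0,"ax":0,"ay":0,"az":0,"claw":0}]'|grep -E "pos|force"
python3 -m jog '[{"dx":-1,"dy":0,"dz":0,"ax":0,"ay":0,"az":0,"claw":0},{"dx":-1,"dy":0,"dz":0,"ax":0,"ay":0,"az":0,"claw":0}]'|grep -E "pos|force"
python3 -c "
from h import *
delta((.567,-.192,.163),98.8)
s=snap('side')['pixels'][200:360,220:420];b=snap('scene')['pixels'][120:280,340:540]
cv2.imwrite('pics/p8.png',cv2.resize(np.hstack([b,s])[:,:,::-1],(800,320),interpolation=2))"
```

```text
position: [0.5574, -0.132, 0.1628]
wrist_force: [0.4, 1.3, 0.2]
position: [0.5575, -0.1326, 0.1628]
wrist_force: [0.7, 3.6, 0.5]
position: [0.5575, -0.1329, 0.1628]
wrist_force: [0.2, 5.1, 0.8]
t 20.0 pos [ 0.5575 -0.1329  0.1628] d mm [-59.9   0.   -0.3] yaw 99.04 az 0.24 F [0.2 5.1 0.8] w -0.0005 Rz [-0.     0.002 -1.   ]
```

View pics/p8.png

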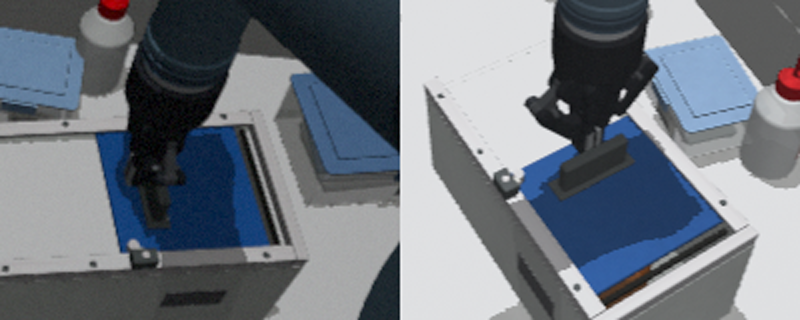

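A gap of about 10 mm remains and the force is rising, so the catch is engaged. I'll push on in 1 mm steps.

```bash
python3 -m jog '[{"dx":-1,"dy":0,"dz":0,"ax":0,"ay":0,"az":0,"claw":0},{"dx":-2,"dy":0,"dz":0,"ax":0,"ay":0,"az":0,"claw":0}]'|grep -E "pos|force"
python3 -m jog '[{"dx":-1,"dy":0,"dz":0,"ax":0,"ay":0,"az":0,"claw":0},{"dx":-1,"dy":0,"dz":0,"ax":0,"ay":0,"az":0,"claw":0}]'|grep -E "pos|force"
python3 -m jog '[{"dx":-1,"dy":0,"dz":0,"ax":0,"ay":0,"az":0,"claw":0},{"dx":-1,"dy":0,"dz":0,"ax":0,"ay":0,"az":0,"claw":0}]'|grep -E "pos|force"
```

```text
position: [0.5576, -0.1333, 0.1628]
wrist_force: [-1.2, 6.9, 2.8]
position: [0.5577, -0.1336, 0.1629]
wrist_force: [0.1, 7.3, 2.6]
position: [0.5578, -0.1338, 0.1628]
wrist_force: [-2.0, 7.9, 3.3]
```

```bash
python3 -m jog '[{"dx":-1,"dy":0,"dz":0,"ax":0,"ay":0,"az":0,"claw":0},{"dx":-2,"dy":0,"dz":0,"ax":0,"ay":0,"az":0,"claw":0}]'|grep -E "pos|force"
python3 -m jog '[{"dx":-1,"dy":0,"dz":0,"ax":0,"ay":0,"az":0,"claw":0},{"dx":-1,"dy":0,"dz":0,"ax":0,"ay":0,"az":0,"claw":0}]'|grep -E "pos|force"
python3 -m jog '[{"dx":-1,"dy":0,"dz":0,"ax":0,"ay":0,"az":0,"claw":0},{"dx":-1,"dy":0,"dz":0,"ax":0,"ay":0,"az":0,"claw":0}]'|grep -E "pos|force"
```

```text
position: [0.5578, -0.134, 0.1628]
wrist_force: [-2.6, 12.0, 4.4]
position: [0.5578, -0.1341, 0.1629]
wrist_force: [-3.3, 11.6, 5.4]
position: [0.5579, -0.1346, 0.1629]
wrist_force: [-2.8, 12.2, 4.4]
```

```bash
python3 -m jog '[{"dx":-0.7,"dy":0,"dz":0,"ax":0,"ay":0,"az":0,"claw":0},{"dx":-0.7,"dy":0,"dz":0,"ax":0,"ay":0,"az":0,"claw":0}]'|grep -E "pos|force"
python3 -m jog '[{"dx":-0.5,"dy":0,"dz":0,"ax":0,"ay":0,"az":0,"claw":0},{"dx":-0.5,"dy":0,"dz":0,"ax":0,"ay":0,"az":0,"claw":0}]'|grep -E "pos|force"
```

```text
position: [0.558, -0.1349, 0.1629]
wrist_force: [-4.0, 13.7, 5.3]
position: [0.558, -0.1349, 0.1629]
wrist_force: [-4.4, 13.5, 5.2]
```

```bash
python3 -m jog '[{"dx":-0.5,"dy":0,"dz":0,"ax":0,"ay":0,"az":0,"claw":0},{"dx":-0.5,"dy":0,"dz":0,"ax":0,"ay":0,"az":0,"claw":0}]'|grep -E "pos|force"
```

```text
position: [0.558, -0.135, 0.1629]
wrist_force: [-4.0, 14.6, 5.2]
```

The total is near 16 N, including about 5 N of vertical drag. I'll relieve the vertical part first.

```bash
python3 -m jog '[{"dx":0,"dy":0,"dz":-1,"ax":0,"ay":0,"az":0,"claw":0},{"dx":0,"dy":0,"dz":-1.5,"ax":0,"ay":0,"az":0,"claw":0}]'|grep -E "pos|force"
```

```text
position: [0.5579, -0.135, 0.163]
wrist_force: [-1.0, 13.2, -2.6]
```

```bash
python3 -m jog '[{"dx":-0.5,"dy":0,"dz":0.5,"ax":0,"ay":0,"az":0,"claw":0},{"dx":-0.5,"dy":0,"dz":0.5,"ax":0,"ay":0,"az":0,"claw":0}]'|grep -E "pos|force"
```

```text
position: [0.558, -0.135, 0.163]
wrist_force: [-2.4, 14.9, 1.7]
```

```bash
python3 -m jog '[{"dx":-0.5,"dy":0,"dz":0,"ax":0,"ay":0,"az":0,"claw":0},{"dx":-0.5,"dy":0,"dz":0,"ax":0,"ay":0,"az":0,"claw":0}]'|grep -E "pos|force"
```

```text
position: [0.558, -0.1351, 0.1629]
wrist_force: [-3.1, 15.2, 1.9]
```

```bash
python3 -m jog '[{"dx":-0.5,"dy":0,"dz":-0.4,"ax":0,"ay":0,"az":0,"claw":0},{"dx":-0.5,"dy":0,"dz":-0.4,"ax":0,"ay":0,"az":0,"claw":0}]'|grep -E "pos|force"
```

```text
position: [0.558, -0.1351, 0.163]
wrist_force: [-1.8, 15.6, 0.2]
```

```bash
python3 -c "
from h import *
print(arm.state()['wrist_force'])
q=snap('side');print(arm.state()['wrist_force'],arm.state()['position'])
b=snap('side')['pixels'][220:360,240:420]
cv2.imwrite('pics/p9.png',cv2.resize(b[:,:,::-1],(720,560),interpolation=2))"
```

```text
[-1.82765852 15.61834329  0.17395542]
[-2.11621221 15.40512759  0.49327156] [ 0.5580016  -0.1350708   0.16300729]
```

View pics/p9.png

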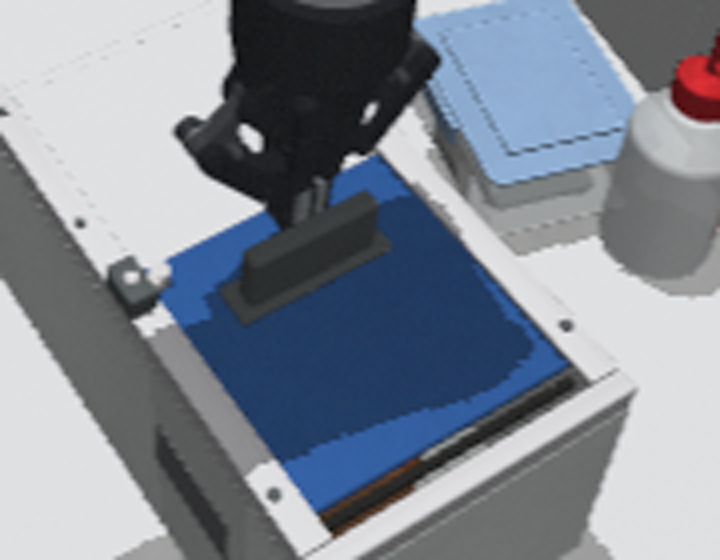

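About 10 mm of gap is left. The knob sits at the catch housing at (150,275) and nothing else obstructs it. I'll keep pushing in small steps, staying below 20 N.

```bash
python3 -m jog '[{"dx":-0.4,"dy":0,"dz":0,"ax":0,"ay":0,"az":0,"claw":0},{"dx":-0.4,"dy":0,"dz":0,"ax":0,"ay":0,"az":0,"claw":0}]'|grep -E "pos|force"
```

```text
position: [0.558, -0.1351, 0.163]
wrist_force: [-2.7, 15.6, 0.2]
```

```bash
python3 -m jog '[{"dx":-0.4,"dy":0,"dz":0,"ax":0,"ay":0,"az":0,"claw":0},{"dx":-0.4,"dy":0,"dz":0,"ax":0,"ay":0,"az":0,"claw":0}]'|grep -E "pos|force"
```

```text
position: [0.5582, -0.1359, 0.163]
wrist_force: [-2.2, 15.2, 0.0]
```

It is starting to give, so I'll hold and watch.

```bash
python3 -m jog '[{"dx":0,"dy":0,"dz":0,"ax":0,"ay":0,"az":0,"claw":0}]'|grep -E "pos|force"
python3 -m jog '[{"dx":-0.4,"dy":0,"dz":0,"ax":0,"ay":0,"az":0,"claw":0}]'|grep -E "pos|force"
python3 -m jog '[{"dx":0,"dy":0,"dz":0,"ax":0,"ay":0,"az":0,"claw":0}]'|grep -E "pos|force"
```

```text
position: [0.5582, -0.1361, 0.163]
wrist_force: [-2.0, 15.1, 0.3]
position: [0.5582, -0.1362, 0.163]
wrist_force: [-2.4, 16.2, 0.3]
position: [0.5583, -0.1368, 0.163]
wrist_force: [-1.7, 15.1, 0.6]
```

```bash
python3 -m jog '[{"dx":-0.3,"dy":0,"dz":0,"ax":0,"ay":0,"az":0,"claw":0},{"dx":-0.3,"dy":0,"dz":0,"ax":0,"ay":0,"az":0,"claw":0}]'|grep -E "pos|force"
python3 -m jog '[{"dx":-0.3,"dy":0,"dz":0,"ax":0,"ay":0,"az":0,"claw":0},{"dx":-0.3,"dy":0,"dz":0,"ax":0,"ay":0,"az":0,"claw":0}]'|grep -E "pos|force"
```

```text
position: [0.5586, -0.1384, 0.163]
wrist_force: [-1.2, 12.2, -1.6]
position: [0.5588, -0.1396, 0.163]
wrist_force: [-1.2, 12.2, -1.3]
```

The catch has given way, with the force down 3–4 N. About 3–4 mm is left, and I'll ease on.

```bash
python3 -m jog '[{"dx":-0.5,"dy":0,"dz":0,"ax":0,"ay":0,"az":0,"claw":0},{"dx":-0.5,"dy":0,"dz":0,"ax":0,"ay":0,"az":0,"claw":0}]'|grep -E "pos|force"
python3 -m jog '[{"dx":-0.5,"dy":0,"dz":0,"ax":0,"ay":0,"az":0,"claw":0},{"dx":-0.5,"dy":0,"dz":0,"ax":0,"ay":0,"az":0,"claw":0}]'|grep -E "pos|force"
```

```text
position: [0.5591, -0.1413, 0.163]
wrist_force: [-0.6, 10.2, -1.5]
position: [0.5593, -0.1425, 0.163]
wrist_force: [-0.0, 10.9, -2.7]
```

```bash
python3 -m jog '[{"dx":-0.5,"dy":0,"dz":0,"ax":0,"ay":0,"az":0,"claw":0},{"dx":-0.5,"dy":0,"dz":0,"ax":0,"ay":0,"az":0,"claw":0}]'|grep -E "pos|force"
python3 -m jog '[{"dx":-0.5,"dy":0,"dz":0,"ax":0,"ay":0,"az":0,"claw":0},{"dx":-0.5,"dy":0,"dz":0,"ax":0,"ay":0,"az":0,"claw":0}]'|grep -E "pos|force"
```

```text
position: [0.5592, -0.1425, 0.163]
wrist_force: [0.9, 11.1, -1.3]
position: [0.5593, -0.1425, 0.163]
wrist_force: [0.3, 11.3, -1.4]
```

```bash
python3 -m jog '[{"dx":-0.6,"dy":0,"dz":0.4,"ax":0,"ay":0,"az":0,"claw":0},{"dx":-0.6,"dy":0,"dz":0.4,"ax":0,"ay":0,"az":0,"claw":0}]'|grep -E "pos|force"
python3 -m jog '[{"dx":-0.6,"dy":0,"dz":0,"ax":0,"ay":0,"az":0,"claw":0},{"dx":-0.6,"dy":0,"dz":0,"ax":0,"ay":0,"az":0,"claw":0}]'|grep -E "pos|force"
```

```text
position: [0.5593, -0.1425, 0.163]
wrist_force: [-1.8, 12.2, -0.4]
position: [0.5593, -0.1426, 0.163]
wrist_force: [-1.1, 11.8, 0.3]
```

The hatch isn't moving any further as the force rises, so it's on the rigid stop. I'll back off, rise clear and check.

```bash
python3 -m jog '[{"dx":4,"dy":0,"dz":0,"ax":0,"ay":0,"az":0,"claw":0},{"dx":10,"dy":0,"dz":0,"ax":0,"ay":0,"az":0,"claw":0},{"dx":20,"dy":0,"dz":0,"ax":0,"ay":0,"az":0,"claw":0},{"dx":35,"dy":0,"dz":0,"ax":0,"ay":0,"az":0,"claw":0},{"dx":50,"dy":0,"dz":-20,"ax":0,"ay":0,"az":0,"claw":0},{"dx":60,"dy":0,"dz":-60,"ax":0,"ay":0,"az":0,"claw":0},{"dx":75,"dy":0,"dz":-100,"ax":0,"ay":0,"az":0,"claw":0},{"dx":110,"dy":0,"dz":-130,"ax":0,"ay":0,"az":0,"claw":0}]'|grep -E "time|pos|force"
python3 -m jog '[{"dx":40,"dy":0,"dz":0,"ax":0,"ay":0,"az":0,"claw":0},{"dx":60,"dy":0,"dz":0,"ax":0,"ay":0,"az":0,"claw":0},{"dx":60,"dy":0,"dz":0,"ax":0,"ay":0,"az":0,"claw":0},{"dx":60,"dy":0,"dz":0,"ax":0,"ay":0,"az":0,"claw":0}]'|grep -E "time|pos|force"
python3 -c "
from h import *
o=[]
for c,w in(('side',(220,240)),('scene',(120,350))):
  q=snap(c); o.append(q['pixels'][w[0]:w[0]+140,w[1]:w[1]+180])
  for n,z in [('pull_top',.167),('bottle_teal',0),('bottle_navy',0)]:
    for r in optics.tip_of(q,n)[:1]: print(n,r['p'],np.round(r['point']),atz(q,r['point'],z).round(3))
cv2.imwrite('pics/p10.png',cv2.resize(np.hstack(o)[:,:,::-1],(800,311),interpolation=2))"
```

```text
time: 25.9
position: [0.5437, -0.0449, 0.2964]
wrist_force: [1.8, -0.5, 0.3]
time: 26.3
position: [0.5333, 0.0171, 0.2938]
wrist_force: [0.1, -0.5, 0.3]
pull_top 0.86 [320. 281.] [ 0.556 -0.164  0.167]
bottle_teal 0.91 [221. 176.] [0.514 0.384 0.   ]
bottle_navy 0.61 [207. 207.] [ 0.443  0.272 -0.   ]
pull_top 0.97 [424. 203.] [ 0.565 -0.161  0.167]
bottle_teal 0.67 [153. 239.] [0.517 0.381 0.   ]
bottle_navy 0.64 [201. 276.] [0.443 0.26  0.   ]
```

View pics/p10.png

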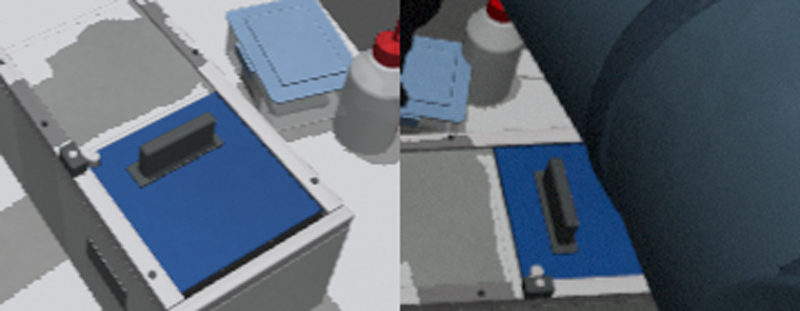

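The hatch now looks flush with the end frame, and the pull is at about (424,203) in the scene view. The bystanders haven't moved. The rigid-stop reading was only 12 N, so I'll re-touch the bar to see whether it rebounded or has any travel left.

```bash
python3 -c "
from h import *
delta((.555,-.118,.163),98.8)"
```

```text
t 26.7 pos [0.5336 0.0165 0.2934] d mm [-136.2    0.4  130.4] yaw 98.89 az 0.09 F [ 0.3 -0.7  0. ] w -0.0003 Rz [-0.  0. -1.]
```

```bash
python3 -m jog '[{"dx":-40,"dy":0,"dz":20,"ax":0,"ay":0,"az":0,"claw":0},{"dx":-80,"dy":0,"dz":40,"ax":0,"ay":0,"az":0,"claw":0},{"dx":-110,"dy":0,"dz":70,"ax":0,"ay":0,"az":0,"claw":0},{"dx":-126,"dy":0,"dz":100,"ax":0,"ay":0,"az":0,"claw":0},{"dx":-130,"dy":0,"dz":122,"ax":0,"ay":0,"az":0,"claw":0},{"dx":-130,"dy":0,"dz":130,"ax":0,"ay":0,"az":0,"claw":0},{"dx":-134,"dy":0,"dz":130,"ax":0,"ay":0,"az":0,"claw":0},{"dx":-138,"dy":0,"dz":130,"ax":0,"ay":0,"az":0,"claw":0}]'|grep -E "time|pos|force"
python3 -m jog '[{"dx":-4,"dy":0,"dz":0,"ax":0,"ay":0,"az":0,"claw":0},{"dx":-8,"dy":0,"dz":0,"ax":0,"ay":0,"az":0,"claw":0},{"dx":-12,"dy":0,"dz":0,"ax":0,"ay":0,"az":0,"claw":0},{"dx":-15,"dy":0,"dz":0,"ax":0,"ay":0,"az":0,"claw":0},{"dx":-17,"dy":0,"dz":0,"ax":0,"ay":0,"az":0,"claw":0},{"dx":-17,"dy":0,"dz":0,"ax":0,"ay":0,"az":0,"claw":0}]'|grep -E "time|pos|force"
python3 -m jog '[{"dx":-1,"dy":0,"dz":0,"ax":0,"ay":0,"az":0,"claw":0},{"dx":-2,"dy":0,"dz":0,"ax":0,"ay":0,"az":0,"claw":0},{"dx":-2,"dy":0,"dz":0,"ax":0,"ay":0,"az":0,"claw":0}]'|grep -E "time|pos|force"
python3 -m jog '[{"dx":-1,"dy":0,"dz":0,"ax":0,"ay":0,"az":0,"claw":0},{"dx":-2,"dy":0,"dz":0,"ax":0,"ay":0,"az":0,"claw":0},{"dx":-2,"dy":0,"dz":0,"ax":0,"ay":0,"az":0,"claw":0}]'|grep -E "time|pos|force"
```

```text
time: 27.5
position: [0.5561, -0.1183, 0.1648]
wrist_force: [0.3, -0.3, 0.3]
time: 28.1
position: [0.5577, -0.1363, 0.1637]
wrist_force: [0.5, -0.2, 0.4]
time: 28.4
position: [0.558, -0.1378, 0.1636]
wrist_force: [0.1, 0.9, -0.4]
time: 28.7
position: [0.5583, -0.14, 0.1637]
wrist_force: [-0.1, -0.1, -0.6]
```

```bash
python3 -m jog '[{"dx":-1,"dy":0,"dz":0,"ax":0,"ay":0,"az":0,"claw":0},{"dx":-1.5,"dy":0,"dz":0,"ax":0,"ay":0,"az":0,"claw":0},{"dx":-1.5,"dy":0,"dz":0,"ax":0,"ay":0,"az":0,"claw":0}]'|grep -E "pos|force"
python3 -m jog '[{"dx":-1,"dy":0,"dz":0,"ax":0,"ay":0,"az":0,"claw":0},{"dx":-1.5,"dy":0,"dz":0,"ax":0,"ay":0,"az":0,"claw":0},{"dx":-1.5,"dy":0,"dz":0,"ax":0,"ay":0,"az":0,"claw":0}]'|grep -E "pos|force"
python3 -m jog '[{"dx":-1,"dy":0,"dz":0,"ax":0,"ay":0,"az":0,"claw":0},{"dx":-1.5,"dy":0,"dz":0,"ax":0,"ay":0,"az":0,"claw":0},{"dx":-1.5,"dy":0,"dz":0,"ax":0,"ay":0,"az":0,"claw":0}]'|grep -E "pos|force"
python3 -m jog '[{"dx":-1,"dy":0,"dz":0,"ax":0,"ay":0,"az":0,"claw":0},{"dx":-1.5,"dy":0,"dz":0,"ax":0,"ay":0,"az":0,"claw":0},{"dx":-1.5,"dy":0,"dz":0,"ax":0,"ay":0,"az":0,"claw":0}]'|grep -E "pos|force"
```

```text
position: [0.5586, -0.1414, 0.1637]
wrist_force: [0.8, 0.3, 0.5]
position: [0.5587, -0.1421, 0.1637]
wrist_force: [-0.9, 1.7, 1.0]
position: [0.5588, -0.1424, 0.1636]
wrist_force: [-2.5, 5.2, 1.6]
position: [0.5589, -0.1425, 0.1637]
wrist_force: [-2.5, 6.3, 2.0]
```

```bash
python3 -m jog '[{"dx":-1,"dy":0,"dz":0,"ax":0,"ay":0,"az":0,"claw":0},{"dx":-2,"dy":0,"dz":-0.5,"ax":0,"ay":0,"az":0,"claw":0},{"dx":-2,"dy":0,"dz":-0.5,"ax":0,"ay":0,"az":0,"claw":0}]'|grep -E "pos|force"
python3 -m jog '[{"dx":-1,"dy":0,"dz":0,"ax":0,"ay":0,"az":0,"claw":0},{"dx":-1.5,"dy":0,"dz":-0.4,"ax":0,"ay":0,"az":0,"claw":0},{"dx":-1.5,"dy":0,"dz":-0.4,"ax":0,"ay":0,"az":0,"claw":0}]'|grep -E "pos|force"
```

```text
position: [0.5588, -0.1426, 0.1637]
wrist_force: [-2.4, 9.1, 1.6]
position: [0.5588, -0.1426, 0.1638]
wrist_force: [-3.0, 10.8, 0.7]
```

```bash
python3 -m jog '[{"dx":-1,"dy":0,"dz":0,"ax":0,"ay":0,"az":0,"claw":0},{"dx":-1,"dy":0,"dz":0,"ax":0,"ay":0,"az":0,"claw":0}]'|grep -E "pos|force"
python3 -m jog '[{"dx":-0.7,"dy":0,"dz":0,"ax":0,"ay":0,"az":0,"claw":0},{"dx":-0.7,"dy":0,"dz":0,"ax":0,"ay":0,"az":0,"claw":0}]'|grep -E "pos|force"
```

```text
position: [0.5588, -0.1426, 0.1638]
wrist_force: [-3.2, 11.8, 1.9]
position: [0.5588, -0.1427, 0.1638]
wrist_force: [-3.4, 12.7, 2.4]
```

The bar is rigid at the same place, with no rebound, so the hatch is home. I'll retreat and hand in.

```bash
python3 -m jog '[{"dx":4,"dy":0,"dz":0,"ax":0,"ay":0,"az":0,"claw":0},{"dx":10,"dy":0,"dz":0,"ax":0,"ay":0,"az":0,"claw":0},{"dx":20,"dy":0,"dz":0,"ax":0,"ay":0,"az":0,"claw":0},{"dx":35,"dy":0,"dz":0,"ax":0,"ay":0,"az":0,"claw":0},{"dx":50,"dy":0,"dz":-20,"ax":0,"ay":0,"az":0,"claw":0},{"dx":60,"dy":0,"dz":-60,"ax":0,"ay":0,"az":0,"claw":0},{"dx":65,"dy":0,"dz":-90,"ax":0,"ay":0,"az":0,"claw":0},{"dx":65,"dy":0,"dz":-90,"ax":0,"ay":0,"az":0,"claw":0}]'|grep -E "time|pos|force"
python3 -m jog '[{"dx":0,"dy":0,"dz":0,"ax":0,"ay":0,"az":0,"claw":0},{"dx":0,"dy":0,"dz":0,"ax":0,"ay":0,"az":0,"claw":0},{"dx":0,"dy":0,"dz":0,"ax":0,"ay":0,"az":0,"claw":0}]'|grep force
python3 -c "
from h import *
for c in('side','scene'):
  q=snap(c)
  for r in optics.tip_of(q,'pull_top')[:1]: print(r['p'],np.round(r['point']),atz(q,r['point'],.167).round(3))
print(arm.sign_off())"
```

```text
time: 31.7
position: [0.5536, -0.0849, 0.2604]
wrist_force: [0.1, 1.1, -0.2]
wrist_force: [-0.4, 0.6, -0.4]
0.88 [320. 280.] [ 0.557 -0.161  0.167]
0.93 [424. 204.] [ 0.564 -0.161  0.167]
the job is handed in; nothing more can be done
None
```

I put the amber bottle upright in the open cell and let it go. Then I pushed the hatch past its catch until it would go no further, and handed the job in at about 32 s. No verdict was reported.

- **Bottle:** after release, the pictures showed it standing near (0.568, -0.21), within about 25 mm of the cell's centre. It met the cell floor about 5 mm higher than I expected. I put this down to the arm rising a little when it gripped, and the pictures agreed. Once the hatch was shut, the bottle could no longer be seen.
- **Hatch force:** the catch gave way at a wrist force of about 16 N, and the force then fell to about 10 N. The highest reading was about 16.4 N against the 20 N limit. I only read forces at the end of each move, so a brief higher peak could have been missed.
- **Hatch position:** it stopped firmly about 10 mm after the catch began, and I pushed again to about 13 N without further movement. I backed off and touched the bar again, and it was in the same place, so it had not sprung back. In the final pictures the networks put the pull bar at y ≈ -0.161. My estimate of the home position from the cell's centre was about -0.153, so the two differ by roughly 8 mm, which I put down to camera and network error. I relied on the firm stop, not the cameras.
- **White bottles:** both stayed where they were, to within about 15 mm of network scatter. I last checked them before the second touch on the hatch.

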